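# Fit the charged cell in the data logger

## Task

Take the charged cell out of the charging cradle and fit it in the open battery bay of the data logger: tilted, flat end first, in under the hood and against the sprung contact, then press the button end down, without forcing it, until it snaps home under the two retaining tabs. Leave the cell lying flat and held in the bay, and do not disturb the timer, the beaker or the tape roll that stand behind the work.

Things in the scene. Friction and masses are not known exactly. Their poses are not given: they have to be found in the camera images.
- cell: The charged cell: white-sleeved cylinder with steel ends, 33 mm diameter, 91 mm long over its end faces, 0.2 kg nominal. Origin at the middle of its axis; +x along the axis to the flat end face (45.5 mm), -x to the button end: face at -45.5 mm with a button 11 mm across standing 3 mm out of it. End edges chamfered 1.5 mm.
- cell_flat_end (a point): Centre of the cell's flat end face (axes as the cell).
- charger: Black two-bay charging cradle, 126 x 92 mm, 28 mm high at its ends, fixed. Origin on the worktop; x along the bays, z up. Bays at y = -21 mm (holds the cell, flat end to +x) and y = +21 mm (empty). Bay floor 8 mm, side rails only 16 mm above the worktop: the cell (axis at 24.5 mm) stands clear for fingers above them.
- logger: Grey data logger, battery cover off, 180 x 84 mm, fixed. Origin on the worktop under the middle of the seated cell; x along the bay to the sprung end, z up. Bay floor 8 mm above the worktop; side rails (y = +-15 to +-42 mm, x = -50 to 40 mm) only 16 mm. The gap between hood and tabs (81 mm) is shorter than the cell: it goes in only tilted (20 to 40 degrees), flat end first under the hood.
- hood_edge (a point): Middle of the lower front edge of the hood over the sprung end (logger x = 39.5 mm, 49 mm above the worktop; axes as the logger). Hood 84 mm wide, top 55 mm high, running on in +x as the electronics head to x = 121 mm, 57 mm high. Pocket under the hood: 37 mm wide, reaching to logger x = 67 mm.
- tab_tips (a point): Midway between the tips of the two retaining tabs, at their underside (logger x = -41.5 mm, 40.5 mm above the worktop; axes as the logger). Tabs at y = +-8 to +-16 mm, the button passes between; tip 3 mm high, then a lead-in sloping up and back at 55 degrees to 49 mm. Behind: end block x = -66 to -49.5 mm, 50 mm high. A cell lying home reaches 4 mm under them.
- cell_seat (a point): Where the middle of the cell's axis lies when it is home: 24.5 mm above the worktop in the bay; x axis to the sprung end (the seated cell's x axis points the same way), z up.
- contact (a joint): Travel of the sprung contact in m: 0 free, grows as it is pushed along the logger's +x, stop at 0.018; 1.8 N to start, then 0.6 N per mm. It must be in by 11 to 14 mm for the tilted cell's button end to come down past the tab tips, then the spring pushes the flat-lying cell back under the tabs; about 0.004 with the cell home.
- contact_face (a point): Middle of the face of the sprung contact, a steel plate 16 mm across that looks to the logger's -x, 24.5 mm above the worktop and at x = 41.5 mm when free.
- bench_timer: Bystander: small white bench timer 62 x 68 x 22 mm, origin at the middle of its underside.
- beaker: Bystander: beaker 74 x 77 mm, 94 mm high, origin at the middle of its underside.
- tape_roll_b: Bystander: black tape roll lying flat, 59 mm across, 19 mm high, origin at the middle of its underside.
Things that resemble listed ones, but are neither listed nor needed, are in the scene too. What is shaped like the cell but brown or turquoise is not meant.

How it is judged:
On the way, in this order (a step that is already met when the one before it is completed fails the run):
1. the cell is lifted out of the charging cradle (height (world z) of cell above 0.06 m), for 0.1 s.
2. the cell, tilted with its flat end down under the hood, has pushed the sprung contact in by more than 5 mm (value of joint contact above 0.005 m and angle between cell's own x axis and vertical above 1.8 rad and distance between cell_flat_end and contact_face below 0.02 m), for 0.05 s.
3. the cell lies flat in the bay, back under the tabs (distance between cell and cell_seat below 0.004 m and angle between the x axis of cell and the x axis of cell_seat, either way round below 0.06 rad), for 0.2 s.
At the end, for the whole second after the job is handed in: the cell lies home in the logger's bay within 4 mm of its seat and within 3.4 degrees of the bay's axis, flat end on the sprung contact (within 5 mm of it) which is held in 2 to 6.5 mm, at rest and released (all of step 3 and distance between cell_flat_end and contact_face below 0.005 m and value of joint contact between 0.002 and 0.0065 m and linear speed of cell below 0.01 m/s); the robot touches nothing.
It fails at once if the timer, the beaker or the tape roll is shifted by more than 15 mm (distance of any of bench_timer, beaker, tape_roll_b from where it was at the start of the episode above 0.015 m).
It fails at once if the cell is forced: its contact forces on the logger add up to more than 100 N (contact force between cell and logger above 100 N).
It also fails if it takes over 38 s, if anything falls off the work surface, if the arm or the gripper's body presses on something with over 40 N, if the wrist force passes 120 N, or if a joint passes its speed limit or range.

## Robot

A 6-joint arm with a two-finger parallel gripper is mounted at the origin on a cart in front of the work surface, level with it; the furniture and walls round the work are solid. World frame = base frame: x ahead of the robot, y to its left, z up, the work surface at z = 0. Lengths are in m, angles in rad, forces in N, time in s.
With the tool pointing down it reaches from about 0.25 to 0.775 m from the base axis. Payload 4 kg.
Tool frame: the origin (TCP) lies between the finger pads; the fingertips stand 14 mm ahead of it and the grasp point (between the pads) lies 5 mm behind it (nose_length is the distance from the TCP to the fingertips, in m); z points along the fingers, y is the line along which they close (so a half turn about z gives the same grasp; the last joint's range is limited). The gripper opens to 94 mm and grips with 3 to 60 N. Pads are 16 mm wide; open, the fingers measure 119 mm over their backs; the gripper's body (75 mm by 177 mm) begins 78 mm behind the grasp point.
Start: joints at [1.135, 0.087, 1.371, -0, 1.684, -0.103], TCP at [0.18, 0.52, 0.22] pointing down, gripper open.
Joint ranges: [-3.1, 3.1], [-0.76, 2.03], [0.27, 2.55], [-1.08, 4.22], [0.17, 2.65], [-2.57, 2.57]. Speed limits (rad/s): [2.79, 2.79, 3.14, 3.14, 3.14, 3.14].

## Interface

Orientations are given as [roll, pitch, yaw] about the fixed x, y, z axes, in that order (R = Rz(yaw) Ry(pitch) Rx(roll)).
In Python, from bench import * gives the robot as it stands.
- The arm moves only by the tool move_arm, never from a script. Its argument "steps" is one flat list of numbers, 7 for each row, row after row: the turn, a rotation vector about the world's x, y, z in rad, then the shift along the world's x, y, z in m, then the opening, from 0 (shut) to 1 (fully open). A call has 1 to 12 rows; each row is the pose to reach, as a shift and turn from the pose commanded when the call began; what a row does not reach only later rows make up. A row lasts 1/10 s, in which the tool goes at most 50 mm and 8.59 degrees, less where a joint would pass 70% of its speed; a pose out of reach is approached as far as the arm can. A call with a gripper value outside its range is refused whole. The fingers move at their own pace and stop on an object; the grip force is fixed at half the most. Time passes only in rows, so rows that repeat a pose let the fingers close. It gives the time, the measured TCP pose, the force, the opening and the grip force at its end, in the units of the state.
- get_obs(): the state, without advancing time (a new reading comes with each control period).
- snapshot(name): name is "scene" or "top" or "wrist"; returns (picture, depth): 384x512x3 uint8, red, green, blue; 384x512 float32, m along the optical axis (not along the pixel's ray), 0 where there is no reading.
- camera_model(name): a dict with "fx", "fy", "cx", "cy" (pixels), "k1" (the pictures are not rectified: a ray, as slopes to the right and down, at radius r is drawn at 1 + k1 r^2 times it, then the intrinsics apply), "rvec" (rotation vector, rad) and "tvec" (3), from world to camera coordinates, as OpenCV has them. Camera axes: x right, y down, z forward; pixel columns grow to the right and rows downward; lengths in m; the calibration is good to about 2 mm. A picture is of the moment at which its call begins: read the wrist's pose just before it. camera_model takes no time and is no camera call; for the wrist camera it gives the pose at the moment of the call.
- close_job(): hands the job in; it is judged then, once.
Trained networks look in the newest picture that a camera, given by its name, has taken for a name from the list of things; names that differ only in an ending like _2 or _b are one class to them, and where a whole thing is asked for, a point or a joint stands for the part that bears it (a point fixed in the world has none). Each returns a list of dicts, best first, with "score" (0 to 1); they miss things now and then, are a little off and sometimes report something else, mostly with a low value. They report only what shows in the picture. A call takes as long as a camera call. They do not tell look-alikes from the thing itself.
- silhouettes(camera, target): "pixels" (384x512 bool, what is visible of it) and "uv" ([column, row] in pixels, amid what is visible of it).
- spot_point(camera, target): "uv" ([column, row] in pixels: a listed point, or the origin of a listed thing).
The state is a dict: "time": time; "joint_positions": joint angles; "qvel": joint speeds; "joint_torque": joint torques, N m; "tool_pos": TCP position; "ee_rot": TCP orientation; "wrist_force": force on the tool from outside, world axes, zero at the start; "wrist_torque": the same for the moment, N m; "width": finger opening in m; "finger_force": force on a finger pad.
Only numpy, scipy, OpenCV 4.12 (cv2) and the standard library are available. Lean on these libraries where they do the work, as an engineer would, in place of code of your own. Each camera call takes 0.05 s, during which the arm holds its last target. There are 200 camera calls.

## Working session

There is one attempt and no reset: what is moved stays moved. The work goes in short steps, Python scripts to look and compute and a tool call to move; the robot and the scene stay as the last step left them, time stands still between calls to the robot, and variables do not carry over. Pictures are saved under pics/ and viewed, at most 10 in all, crops included, and the job is handed in when it is done.

Besides the shell and the picture viewer there is one more tool, called after ">>>" by a JSON object that holds its "fn" and its "kwargs", one argument or row to a line. move_arm: Moves the arm, as the interface text tells. Its arguments: {"type":"object","properties":{"steps":{"type":"array"}},"required":["steps"]}

```bash
ls; mkdir -p pics; cat > h.py <<'E'
from bench import *
import numpy as np, cv2
from scipy.spatial.transform import Rotation as R
def ray(cam,uv,m=None):
    m=m or camera_model(cam)
    K=np.array([[m['fx'],0,m['cx']],[0,m['fy'],m['cy']],[0,0,1.]])
    uv=np.asarray(uv,float).reshape(-1,1,2)
    p=cv2.undistortPoints(uv,K,np.array([m['k1'],0,0,0.])).reshape(-1,2)
    Rm=R.from_rotvec(np.ravel(m['rvec'])).as_matrix(); t=np.ravel(m['tvec'])
    return -Rm.T@t, np.c_[p,np.ones(len(p))]@Rm   # origin, world dirs with unit depth
def onz(cam,uv,z,m=None):
    o,d=ray(cam,uv,m); return o+d*((z-o[2])/d[:,2])[:,None]
def deproj(cam,uv,depth,m=None):
    o,d=ray(cam,uv,m); uv=np.asarray(uv).reshape(-1,2).astype(int)
    return o+d*depth[uv[:,1],uv[:,0]][:,None]
E
python3 - <<'E'
from h import *
a,da=snapshot('scene'); b,db=snapshot('top')
cv2.imwrite('pics/scene.png',a[:,:,::-1]); cv2.imwrite('pics/top.png',b[:,:,::-1])
np.savez('d0.npz',a=a,da=da,b=b,db=db)
for n in ['cell','charger','logger','hood_edge','tab_tips','cell_seat','contact_face','cell_flat_end','bench_timer','beaker','tape_roll_b']:
    for c,d in (('top',db),('scene',da)):
        for s in spot_point(c,n)[:4]:
            uv=s['uv']; print(n,c,round(s['score'],2),np.round(uv,1),np.round(deproj(c,uv,d)[0],3))
print(get_obs()['time'])
E
```

```text
pics
cell top 0.71 [284.1 238.7] [0.515 0.114 0.031]
cell top 0.62 [152.3 213.1] [0.566 0.423 0.035]
cell top 0.36 [234.3 256.9] [0.47  0.227 0.029]
cell scene 0.88 [244.  247.1] [0.515 0.106 0.028]
cell scene 0.82 [168.5 184.4] [0.561 0.418 0.031]
cell scene 0.61 [177.7 236. ] [0.437 0.254 0.035]
charger top 0.56 [213.5 259.7] [0.462 0.277 0.017]
charger scene 0.77 [182.1 233.4] [0.449 0.251 0.037]
logger top 0.69 [350.9 230.1] [ 0.538 -0.045  0.006]
logger scene 0.79 [301.9 279.4] [ 0.536 -0.051  0.008]
hood_edge top 0.64 [372.6 237.7] [ 0.521 -0.09   0.03 ]
hood_edge scene 0.94 [314.5 279.6] [ 0.52  -0.09   0.056]
tab_tips top 0.89 [334.9 228.6] [ 0.54  -0.001  0.043]
tab_tips scene 0.69 [291.6 257. ] [ 0.557 -0.005  0.035]
cell_seat top 0.68 [353.  232.9] [ 0.532 -0.05   0.003]
cell_seat scene 0.73 [302.4 274.5] [ 0.549 -0.044  0.007]
cell_flat_end top 0.93 [233.5 256.1] [0.472 0.229 0.029]
cell_flat_end top 0.84 [282.9 215.7] [ 0.57   0.117 -0.004]
cell_flat_end top 0.65 [167.8 207.1] [0.582 0.389 0.027]
cell_flat_end scene 0.95 [191.2 234.9] [0.459 0.23  0.036]
cell_flat_end scene 0.62 [180.6 189.3] [0.572 0.382 0.025]
cell_flat_end scene 0.61 [257.2 239.4] [0.556 0.098 0.026]
bench_timer top 0.75 [240.1 166.9] [0.682 0.221 0.021]
bench_timer scene 0.96 [251.6 192.3] [0.687 0.219 0.024]
beaker top 0.62 [273.4 154.2] [0.711 0.142 0.036]
beaker top 0.51 [214.  269.4] [0.441 0.272 0.04 ]
beaker scene 0.6 [281.3 205. ] [0.685 0.117 0.036]
beaker scene 0.44 [251.9 192.9] [0.686 0.218 0.022]
tape_roll_b top 0.84 [370.3 164.1] [ 0.699 -0.093  0.001]
1.2
```

View pics/top.png

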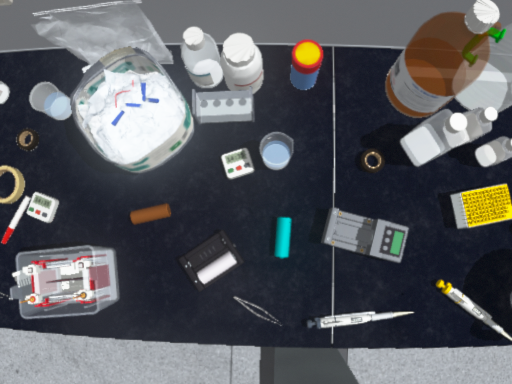

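View pics/scene.png

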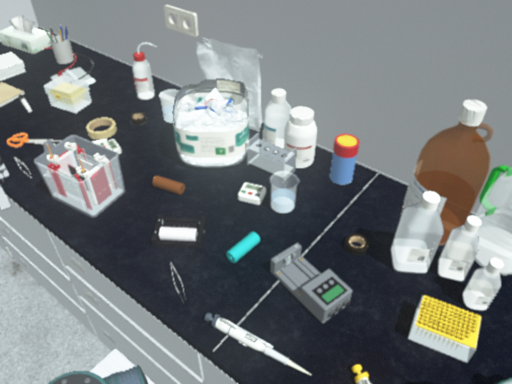

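The white cell in the black cradle at top (216,268), scene (178,234) is the wanted one. The look-alikes are turquoise at top (283,237) and brown at top (150,214). The logger is at top (365,236), with its hood to the right.

```bash
python3 - <<'E'
from h import *
z=np.load('d0.npz'); b,db=z['b'],z['db']
hsv=cv2.cvtColor(b,cv2.COLOR_RGB2HSV)
m=np.zeros(b.shape[:2],bool); m[240:295,175:250]=True
m&=(hsv[...,2]>120)
v,u=np.nonzero(m); P=deproj('top',np.c_[u,v],db)
print(len(u),np.median(P,0)); 
(c,s,a)=cv2.minAreaRect(np.c_[P[:,0],P[:,1]].astype(np.float32)*1000); print('cell rect',c,s,a)
for n in ['logger','charger']:
    for q in silhouettes('top',n)[:2]:
        v,u=np.nonzero(q['pixels']); P=deproj('top',np.c_[u,v],db); k=P[:,2]>.004;P=P[k]
        print(n,q['score'],q['uv'],len(u),cv2.minAreaRect(P[:,:2].astype(np.float32)*1000),np.percentile(P[:,2],[5,50,95]))
o=get_obs(); print({k:np.round(o[k],3) for k in o})
M=camera_model('wrist'); Rc=R.from_rotvec(np.ravel(M['rvec'])).as_matrix(); print('campos',-Rc.T@np.ravel(M['tvec']),'\n',Rc,M['fx'],camera_model('top')['fx'])
E
```

```text
579 [0.44485124 0.26712201 0.03774656]
cell rect (455.8780517578125, 233.9088134765625) (56.843875885009766, 210.57949829101562) 16.760534286499023
logger 0.66 [365.0, 232.9] 3059 ((536.2822265625, -13.097579956054688), (297.0755615234375, 95.76042938232422), 80.54422760009766) [0.00668509 0.04720715 0.05677151]
charger 0.74 [208.4, 258.3] 1579 ((484.06884765625, 248.32315063476562), (92.4715576171875, 209.23458862304688), 34.87073516845703) [0.00625143 0.01589226 0.02928069]
charger 0.37 [365.1, 237.2] 3087 ((536.2822265625, -13.097579956054688), (297.0755615234375, 95.76042938232422), 80.54422760009766) [0.00667289 0.04732379 0.05677342]
{'time': np.float64(1.3), 'joint_positions': array([ 1.135,  0.087,  1.371, -0.   ,  1.684, -0.103]), 'qvel': array([-0.   ,  0.   , -0.   , -0.001,  0.   ,  0.002]), 'joint_torque': array([ 1.0000e-03, -3.4004e+01, -3.0260e+01,  7.2000e-02,  2.4000e-02,
       -0.0000e+00]), 'tool_pos': array([0.18 , 0.52 , 0.219]), 'ee_rot': array([3.142, 0.   , 2.809]), 'wrist_force': array([-0.058, -0.389, -0.265]), 'wrist_torque': array([0.044, 0.003, 0.01 ]), 'finger_force': np.float64(0.0), 'width': np.float64(0.094)}
campos [0.10180685 0.54725424 0.38545055] 
 [[ 3.26672782e-01  9.45137108e-01  8.60029102e-04]
 [ 9.05958612e-01 -3.13390327e-01  2.84649780e-01]
 [ 2.69302595e-01 -9.22081848e-02 -9.58631192e-01]] 283.9504908261566 395.6150613889675
```

>>> {"fn": "move_arm", "kwargs": {
  "steps": [0,0,-0.66,0.27,-0.26,-0.02,1,0,0,-0.66,0.27,-0.26,-0.02,1,0,0,-0.66,0.27,-0.26,-0.02,1,0,0,-0.66,0.27,-0.26,-0.02,1,0,0,-0.66,0.27,-0.26,-0.04,0.8,0,0,-0.66,0.27,-0.26,-0.05,0.7,0,0,-0.66,0.27,-0.26,-0.05,0.6,0,0,-0.66,0.27,-0.26,-0.05,0.6,0,0,-0.66,0.27,-0.26,-0.05,0.6,0,0,-0.66,0.27,-0.26,-0.05,0.6,0,0,-0.66,0.27,-0.26,-0.05,0.6]
}}

```text
time: 2.4
tool_pos: [0.4492, 0.2607, 0.1701]
ee_rot: [3.141, -0.0, 2.15]
wrist_force: [-0.3, 0.3, -1.2]
width: 0.0565
finger_force: 0.0
```

```bash
python3 - <<'E'
from h import *
M=camera_model('wrist'); w,d=snapshot('wrist'); cv2.imwrite('pics/w1.png',w[:,:,::-1])
np.savez('d1.npz',w=w,d=d,M=np.array(M,dtype=object))
for n in ['cell','cell_flat_end','charger']:
    for s in spot_point('wrist',n)[:3]: print(n,round(s['score'],2),np.round(s['uv'],1),np.round(deproj('wrist',s['uv'],d,M)[0],4))
v,u=np.mgrid[0:384,0:512]; P=deproj('wrist',np.c_[u.ravel(),v.ravel()],d,M)
hsv=cv2.cvtColor(w,cv2.COLOR_RGB2HSV).reshape(-1,3)
k=(hsv[:,2]>110)&(hsv[:,1]<60)&(P[:,2]>.025)&(P[:,2]<.05)&(np.hypot(P[:,0]-.447,P[:,1]-.263)<.07)
Q=P[k]; print(len(Q),np.percentile(Q[:,2],[2,50,90,98])); print(cv2.minAreaRect(Q[:,:2].astype(np.float32)*1000))
c=Q[:,:2].mean(0); e=np.linalg.eigh(np.cov((Q[:,:2]-c).T)); a=e[1][:,1]; print('c',c,'dir',a,np.degrees(np.arctan2(a[1],a[0])),'ext',np.percentile((Q[:,:2]-c)@a,[1,99]))
n=e[1][:,0]; t=Q[Q[:,2]>np.percentile(Q[:,2],80)]; print('ridge offset',((t[:,:2]-c)@n).mean(),n)
E
```

```text
cell 0.84 [249.3 177.1] [0.4425 0.2732 0.0422]
cell 0.73 [232.4 301.2] [0.5138 0.1251 0.0331]
cell 0.66 [422.4 114.6] [0.5602 0.4292 0.032 ]
cell_flat_end 0.89 [261.4 317.8] [0.4379 0.2856 0.2702]
cell_flat_end 0.78 [404.2 154.5] [0.5831 0.3894 0.0114]
cell_flat_end 0.57 [249.7 215.4] [0.4667 0.237  0.0417]
2577 [0.02750875 0.03891333 0.04153682 0.04225533]
((459.2314758300781, 278.2801208496094), (68.57704162597656, 117.78900146484375), 31.647750854492188)
c [0.44492853 0.27052746] dir [-0.58118751  0.81376967] 125.53410905038662 ext [-0.0564929   0.05386978]
ridge offset 0.0004534490601221765 [-0.81376967 -0.58118751]
```

View pics/w1.png

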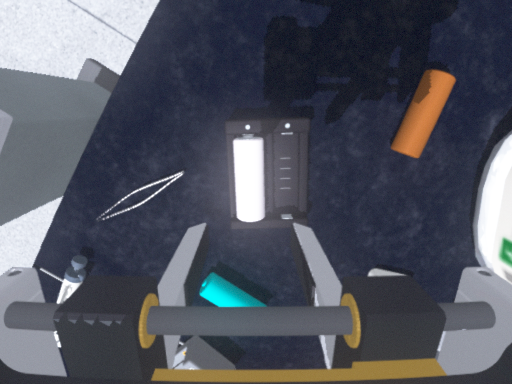

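The cell is the white cylinder at (249,178), flat end at (249,219), button at (247,135). I refine its axis next.

```bash
python3 - <<'E'
from h import *
z=np.load('d1.npz',allow_pickle=True); w,d,M=z['w'],z['d'],z['M'].item()
hsv=cv2.cvtColor(w,cv2.COLOR_RGB2HSV)
m=((hsv[...,2]>150)&(hsv[...,1]<50)).astype(np.uint8)
n,l,st,ce=cv2.connectedComponentsWithStats(m); L=l[177,249]; print(st[L])
v,u=np.nonzero(l==L); P=deproj('wrist',np.c_[u,v],d,M)
k=(P[:,2]>.034)&(P[:,2]<.045); Q=P[k]
c=np.median(Q[:,:2],0); e=np.linalg.eigh(np.cov((Q[:,:2]-c).T)); a=e[1][:,1]; a*=-np.sign(a[1])*-1 if a[1]>0 else 1
if a[1]>0:a=-a
nn=np.array([-a[1],a[0]])
s=(Q[:,:2]-c)@a; t=(Q[:,:2]-c)@nn
top=Q[:,2]>.039
print(len(Q),'yaw',np.arctan2(a[1],a[0]),'s ext',s.min(),s.max(),np.percentile(s,[1,99]),'t',np.percentile(t,[1,99]),'ridge t',t[top].mean(), 'zmax',np.percentile(Q[:,2],98))
# ridge-line fit
b=np.polyfit(s[top],t[top],1); print('ridge slope',b)
mid=c+a*(s.min()+s.max())/2+nn*t[top].mean(); print('mid',mid)
# silhouette: rect on plane z=.0245 and .041
r=cv2.minAreaRect(onz('wrist',np.c_[u,v],.041,M)[:,:2].astype(np.float32)*1000); print(r)
E
```

```text
[ 233  134   32   88 2503]
2039 yaw -0.958547630046755 s ext -0.04246452577835693 0.04899749672313223 [-0.04192417  0.04728088] t [-0.0134349   0.01319251] ridge t -0.00018628485417860545 zmax 0.04232136378393919
ridge slope [ 0.00122164 -0.00018787]
mid [0.44563446 0.26871521]
((443.70245361328125, 270.5652160644531), (31.978538513183594, 95.7331771850586), 35.11134338378906)
```

>>> {"fn": "move_arm", "kwargs": {
  "steps": [0,0,0.034,-0.006,0.0115,-0.04,0.6,0,0,0.034,-0.006,0.0115,-0.08,0.6,0,0,0.034,-0.006,0.0115,-0.11,0.6,0,0,0.034,-0.006,0.0115,-0.13,0.6,0,0,0.034,-0.006,0.0115,-0.138,0.6,0,0,0.034,-0.006,0.0115,-0.138,0.6,0,0,0.034,-0.006,0.0115,-0.138,0.45,0,0,0.034,-0.006,0.0115,-0.138,0.3,0,0,0.034,-0.006,0.0115,-0.138,0.2,0,0,0.034,-0.006,0.0115,-0.138,0.2,0,0,0.034,-0.006,0.0115,-0.138,0.2,0,0,0.034,-0.006,0.0115,-0.138,0.2]
}}

```text
time: 3.8
tool_pos: [0.4437, 0.2712, 0.0328]
ee_rot: [3.141, 0.0, 2.183]
wrist_force: [-3.0, -2.0, 5.7]
width: 0.0324
finger_force: 30.0
```

>>> {"fn": "move_arm", "kwargs": {
  "steps": [0,0,0,0,0,0.02,0.2,0,0,0,0,0,0.06,0.2,0,0,0,0,0,0.11,0.2,0,0,-0.15,0.004,-0.04,0.15,0.2,0,0,-0.3,0.008,-0.09,0.17,0.2,0,0,-0.45,0.012,-0.14,0.17,0.2,0,0,-0.6,0.016,-0.19,0.17,0.2,0,0,-0.75,0.016,-0.235,0.17,0.2,0,0,-0.778,0.016,-0.27,0.17,0.2,0,0,-0.778,0.016,-0.27,0.17,0.2,0,0,-0.778,0.016,-0.27,0.17,0.2]
}}

```text
time: 4.9
tool_pos: [0.4596, 0.0008, 0.2012]
ee_rot: [-3.141, -0.001, 1.403]
wrist_force: [-0.8, -0.7, -1.8]
width: 0.0325
finger_force: 30.0
```

```bash
python3 - <<'E'
from h import *
M=camera_model('wrist'); w,d=snapshot('wrist'); cv2.imwrite('pics/w2.png',w[:,:,::-1])
np.savez('d2.npz',w=w,d=d,M=np.array(M,dtype=object))
for n in ['tab_tips','hood_edge','cell_seat','contact_face','logger']:
    for s in spot_point('wrist',n)[:2]: print(n,round(s['score'],2),np.round(s['uv'],1),np.round(deproj('wrist',s['uv'],d,M)[0],4))
o=get_obs(); print({k:np.round(o[k],4) for k in ['time','tool_pos','ee_rot','joint_positions','wrist_force','width']})
E
```

```text
tab_tips 0.96 [323.5 175.5] [ 0.5559 -0.0136  0.008 ]
hood_edge 0.63 [315.2 244.5] [ 0.5349 -0.1094  0.0098]
cell_seat 0.89 [310.7 205.8] [ 0.5349 -0.052   0.0084]
contact_face 0.63 [307.3 234.4] [ 0.5258 -0.0927  0.0086]
logger 0.66 [311.8 201.3] [ 0.5371 -0.0462  0.0079]
{'time': np.float64(5.2), 'tool_pos': array([0.4597, 0.0025, 0.2014]), 'ee_rot': array([ 3.1415e+00, -2.0000e-04,  1.4072e+00]), 'joint_positions': array([-1.1800e-01, -1.1160e-01,  1.6030e+00,  2.0000e-04,  1.6501e+00,
        4.5600e-02]), 'wrist_force': array([-0.2512,  0.4211, -1.9364]), 'width': np.float64(0.0322)}
```

View pics/w2.png

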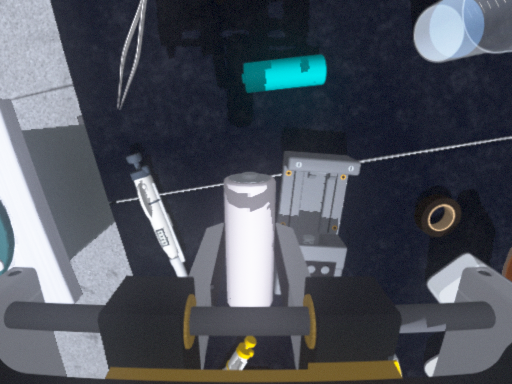

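The logger is at (315,210), with end block and tabs at (320,165) and hood at (322,245). The held cell is at (249,240), button end up at (247,178). Next I fit the logger and the held cell from the same depth image.

```bash
cat > fitlog.py <<'E'
from h import *
from scipy.optimize import minimize
def hmap(x,y):
    h=np.zeros_like(x); ay=abs(y); W=ay<42
    h[W&(x>-66)&(x<-49.5)]=50
    h[W&(ay>15)&(x>-49.5)&(x<39.5)]=16
    h[(ay<=15)&(x>-49.5)&(x<39.5)]=8
    h[W&(x>=39.5)&(x<67)]=55; h[W&(x>=67)&(x<121)]=57
    return h
def fit(P,x0):
    P=P*1000; k=(np.hypot(P[:,0]-x0[0],P[:,1]-x0[1])<140)&(P[:,2]>-8)&(P[:,2]<62); P=P[k]
    def cost(p):
        c,s=np.cos(p[2]),np.sin(p[2]); dx,dy=P[:,0]-p[0],P[:,1]-p[1]
        x=c*dx+s*dy; y=-s*dx+c*dy
        use=(x>-90)&(x<75)&(ay(y)<70)
        return np.minimum(abs(P[:,2]-hmap(x,y)),12)[use].mean()
    ay=abs
    best=None
    for dx in(-5,0,5):
        for dy in(-5,0,5):
            for da in(-.04,0,.04):
                s=np.array(x0)+[dx,dy,da]
                r=minimize(cost,s,method='Nelder-Mead',options=dict(initial_simplex=[s,s+[4,0,0],s+[0,4,0],s+[0,0,.04]],xatol=.01,fatol=1e-4))
                if best is None or r.fun<best.fun:best=r
    return best.x,best.fun
E
python3 - <<'E'
from fitlog import *
z=np.load('d2.npz',allow_pickle=True); w,d,M=z['w'],z['d'],z['M'].item()
v,u=np.mgrid[0:384,0:512]; v,u=v.ravel(),u.ravel()
P=deproj('wrist',np.c_[u,v],d,M); ok=(d.ravel()>0)
x0=[536,-50,-1.737]
p,f=fit(P[ok&(u>278)&(v<300)],x0); print('wrist',p,f)
z=np.load('d0.npz'); Pt=deproj('top',np.c_[u,v],z['db']); pt,f=fit(Pt[z['db'].ravel()>0],x0); print('top',pt,f)
c,s=np.cos(p[2]),np.sin(p[2])
for n,l in (('seat',(0,0,24.5)),('tab',(-41.5,0,40.5)),('hood',(39.5,0,49)),('face',(41.5,0,24.5))):
    q=np.array([p[0]+c*l[0]-s*l[1],p[1]+s*l[0]+c*l[1],l[2]])/1000
    m=M; K=np.array([[m['fx'],0,m['cx']],[0,m['fy'],m['cy']],[0,0,1.]])
    print(n,q,cv2.projectPoints(q.reshape(1,1,3),np.ravel(m['rvec']).astype(float),np.ravel(m['tvec']).astype(float),K,np.array([m['k1'],0,0,0.]))[0].ravel())
print('zfloor',np.median(P[ok&(abs(u-315)<8)&(abs(v-205)<10)],0))
# held cell
hsv=cv2.cvtColor(w,cv2.COLOR_RGB2HSV).reshape(-1,3)
k=ok&(P[:,2]>.17)&(P[:,2]<.23)&(u>215)&(u<285)&(v<300)&(hsv[:,2]>120)&(abs(P[:,0]-.46)<.025)
Q=P[k]; print(len(Q))
a0=np.array([np.cos(1.407),np.sin(1.407)]);nn=np.array([-a0[1],a0[0]])
rel=Q[:,:2]-[.4597,.0025]; s_=rel@a0; t=rel@nn
print('s(along button dir)',np.percentile(s_,[1,50,99]),s_.max(),'t',np.percentile(t,[2,98]))
for lo in np.arange(-.03,.06,.01):
    j=(s_>lo)&(s_<lo+.01)
    if j.sum()>20:
        zz=np.percentile(Q[j,2],95); jj=j&(Q[:,2]>zz-.002); print(round(lo,2),j.sum(),zz,t[jj].mean(),np.percentile(t[j],[3,97]))
E
```

```text
wrist [534.77068968 -47.24420243  -1.81321658] 2.112216545106297
top [533.39816104 -47.24610907  -1.80095952] 2.152649937719482
seat [ 0.53477069 -0.0472442   0.0245    ] [312.83740244 206.38770899]
tab [ 0.54473288 -0.00695767  0.0405    ] [320.51407038 177.73115303]
hood [ 0.5252886  -0.08558922  0.049     ] [312.6055199  242.93581243]
face [ 0.5248085  -0.08753074  0.0245    ] [308.46270665 236.00315787]
zfloor [ 0.54070201 -0.05164415  0.0087872 ]
6231
s(along button dir) [-0.03926709  0.0079139   0.04151253] 0.0441084249275062 t [-0.01948598  0.01666274]
-0.03 606 0.21000696273150643 -0.0009302823872643225 [-0.01623909  0.01349681]
-0.02 652 0.21003011595881552 -0.0010834062952472523 [-0.01594717  0.01392946]
-0.01 686 0.21004773300270937 -0.001184763431115578 [-0.01570492  0.01396159]
0.0 1030 0.22043074966244702 -0.00532053885070672 [-0.02177991  0.01893661]
0.01 756 0.2102681817806963 -0.0011759662981943371 [-0.01600323  0.01365338]
0.02 781 0.21017198344616386 -0.000939716808458165 [-0.01572417  0.01337999]
0.03 856 0.21023539698669294 -0.0010512021767946004 [-0.01583859  0.01367247]
0.04 304 0.20884597594196347 -0.0005603962207939488 [-0.01494627  0.01248039]
```

```bash
cat > wp.py <<'E'
import numpy as np
O=np.array([533.6,-47.2]); yaw=-1.807; H=8.1; S=3.2
xl=np.array([np.cos(yaw),np.sin(yaw)])
def tcp(th,xf,zf,y=0):
    t=np.radians(th); a=np.array([np.cos(t),-np.sin(t)]); n=np.array([np.sin(t),np.cos(t)])
    c=np.array([xf,zf])-45.5*a+16.5*n; p=c+H*n-S*a
    w=O+xl*p[0]+np.array([-xl[1],xl[0]])*y
    return np.r_[w,p[1]]/1000
if __name__=='__main__':
    print('yl',-xl[1],xl[0])
    t=np.radians(28); b=np.array([np.cos(t),-np.sin(t)])
    for k,(th,xf,zf) in enumerate([(28,39.5-60*b[0],9.5-60*b[1]),(28,39.5-20*b[0],9.5-20*b[1]),(28,39.5,9.5),(25,42.5,9.5),(22,45,9.3),(18,46.7,9.2),(15,47.7,9),(11,48.7,9),(8,49.5,9),(4,50.3,8.8),(0,50.5,8.5),(0,46,8.3)]):
        r=np.radians(th)*np.array([-xl[1],xl[0]])
        print(th,round(xf,1),np.round(tcp(th,xf,zf),4),'rot',np.round(r,3))
E
python3 wp.py
```

```text
yl 0.9722333700341669 -0.23401340600915752
28 -13.5 [ 0.5441 -0.0035  0.0823] rot [ 0.475 -0.114]
28 21.8 [ 0.5358 -0.0379  0.0635] rot [ 0.475 -0.114]
28 39.5 [ 0.5317 -0.055   0.0541] rot [ 0.475 -0.114]
25 42.5 [ 0.5316 -0.0557  0.0524] rot [ 0.424 -0.102]
22 45 [ 0.5315 -0.056   0.0504] rot [ 0.373 -0.09 ]
18 46.7 [ 0.5317 -0.055   0.0476] rot [ 0.305 -0.074]
15 47.7 [ 0.532  -0.054   0.0454] rot [ 0.255 -0.061]
11 48.7 [ 0.5323 -0.0526  0.0424] rot [ 0.187 -0.045]
8 49.5 [ 0.5325 -0.0518  0.0401] rot [ 0.136 -0.033]
4 50.3 [ 0.5328 -0.0505  0.0367] rot [ 0.068 -0.016]
0 50.5 [ 0.5332 -0.049   0.0331] rot [ 0. -0.]
0 46 [ 0.5342 -0.0446  0.0329] rot [ 0. -0.]
```

>>> {"fn": "move_arm", "kwargs": {
  "steps": [0,0,-0.07,0.042,-0.002,-0.01,0.2,0,0,-0.07,0.084,-0.005,-0.03,0.2,0,0,-0.07,0.084,-0.005,-0.042,0.2,0,0,-0.07,0.084,-0.005,-0.042,0.2,0,0,-0.07,0.084,-0.005,-0.042,0.2]
}}

```text
time: 5.7
tool_pos: [0.543, -0.003, 0.1596]
ee_rot: [-3.141, 0.0, 1.336]
wrist_force: [0.6, 0.4, -1.9]
width: 0.0322
finger_force: 30.0
```

>>> {"fn": "move_arm", "kwargs": {
  "steps": [0.13,-0.031,0,0,0,0,0.2,0.26,-0.063,0,0,0,0,0.2,0.39,-0.094,0,0,0,-0.02,0.2,0.475,-0.114,0,0,0,-0.05,0.2,0.475,-0.114,0,0,0,-0.07,0.2,0.475,-0.114,0,0,0,-0.078,0.2,0.475,-0.114,0,0,0,-0.078,0.2,0.475,-0.114,0,0,0,-0.078,0.2,0.475,-0.114,0,0,0,-0.078,0.2]
}}

```text
time: 6.6
tool_pos: [0.5449, -0.0035, 0.0839]
ee_rot: [3.137, -0.488, 1.338]
wrist_force: [-0.3, -0.2, -2.3]
width: 0.0321
finger_force: 30.0
```

```bash
python3 - <<'E'
from fitlog import *
M=camera_model('wrist'); w,d=snapshot('wrist'); s,ds=snapshot('scene')
np.savez('d3.npz',w=w,d=d,M=np.array(M,dtype=object))
cs=cv2.resize(s[215:335,220:380,::-1],None,fx=2.5,fy=2.5,interpolation=2)
W=cv2.resize(w[:,:,::-1],(400,300)); cv2.imwrite('pics/w3.png',np.hstack([W,cs]))
o=get_obs(); print({k:np.round(o[k],4) for k in ['time','tool_pos','ee_rot','wrist_force','width']})
v,u=np.mgrid[0:384,0:512]; v,u=v.ravel(),u.ravel()
P=deproj('wrist',np.c_[u,v],d,M); ok=(d.ravel()>0)&(v<310)
print(fit(P[ok],[534,-47,-1.807]))
E
```

```text
{'time': np.float64(6.7), 'tool_pos': array([ 0.5446, -0.0036,  0.0832]), 'ee_rot': array([ 3.1381, -0.4878,  1.3375]), 'wrist_force': array([-0.3732, -0.8382, -2.2676]), 'width': np.float64(0.0325)}
(array([535.46223184, -47.84932309,  -1.79379027]), np.float64(0.8655311424892297))
```

View pics/w3.png

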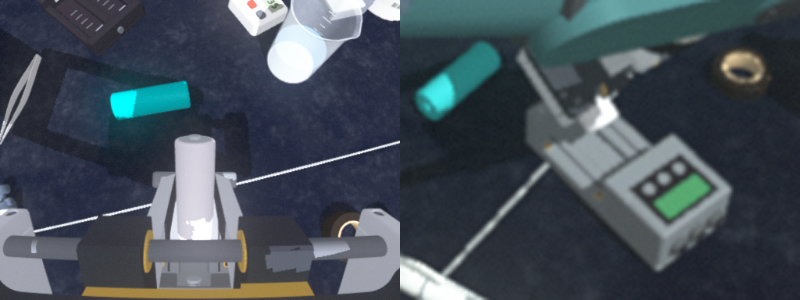

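The scene crop shows the white flat end at (605,110) over the bay. In the wrist view the cell and the end block behind it share the same centre (195), so the cell is aligned sideways.

>>> {"fn": "move_arm", "kwargs": {
  "steps": [0,0,0,-0.0042,-0.0172,-0.0095,0.2,0,0,0,-0.0083,-0.0344,-0.019,0.2,0,0,0,-0.0097,-0.04,-0.022,0.2,0,0,0,-0.011,-0.046,-0.0255,0.2,0,0,0,-0.0116,-0.0485,-0.0268,0.2,0,0,0,-0.0123,-0.0515,-0.0285,0.2,0,0,0,-0.0123,-0.0515,-0.0285,0.2,0,0,0,-0.0123,-0.0515,-0.0285,0.2]
}}

```text
time: 7.5
tool_pos: [0.5323, -0.0534, 0.0548]
ee_rot: [3.14, -0.492, 1.337]
wrist_force: [-0.5, 5.7, 3.5]
width: 0.0326
finger_force: 30.0
```

>>> {"fn": "move_arm", "kwargs": {
  "steps": [-0.025,0.006,0,-0.0003,-0.0012,-0.0008,0.2,-0.051,0.012,0,-0.0005,-0.0022,-0.0016,0.2,-0.076,0.018,0,-0.0006,-0.0025,-0.0026,0.2,-0.102,0.0245,0,-0.0006,-0.0026,-0.0036,0.2,-0.102,0.0245,0,-0.0006,-0.0026,-0.0036,0.2,-0.102,0.0245,0,-0.0006,-0.0026,-0.0036,0.2]
}}

```text
time: 8.1
tool_pos: [0.5318, -0.0548, 0.0509]
ee_rot: [3.14, -0.388, 1.337]
wrist_force: [0.9, 7.4, 1.9]
width: 0.0324
finger_force: 30.0
```

```bash
python3 - <<'E'
from h import *
M=camera_model('wrist'); w,d=snapshot('wrist'); s,ds=snapshot('scene')
np.savez('d4.npz',w=w,d=d,M=np.array(M,dtype=object))
cs=cv2.resize(s[215:335,220:380,::-1],None,fx=2.5,fy=2.5,interpolation=2)
W=cv2.resize(w[120:370,140:400,::-1],(400,385)); cs=cv2.copyMakeBorder(cs,0,85,0,0,0); cv2.imwrite('pics/w4.png',np.hstack([W,cs]))
o=get_obs(); print({k:np.round(o[k],4) for k in ['time','tool_pos','ee_rot','wrist_force','wrist_torque','width']})
# cell ridge tilt in logger frame
O=np.array([.5336,-.0472]);yaw=-1.807;xl=np.array([np.cos(yaw),np.sin(yaw)]);yl=np.array([-xl[1],xl[0]])
for f in ('d3.npz','d4.npz'):
    z=np.load(f,allow_pickle=True);w,d,M=z['w'],z['d'],z['M'].item()
    v,u=np.mgrid[0:384,0:512];P=deproj('wrist',np.c_[u.ravel(),v.ravel()],d,M)
    X=(P[:,:2]-O)@xl;Y=(P[:,:2]-O)@yl
    k=(abs(Y)<.004)&(X>-.12)&(X<.03)&(P[:,2]>.045)&(P[:,2]<.16)&(v.ravel()<300)&(v.ravel()>150)&(d.ravel()>0)
    for lo in np.arange(-.1,.03,.01):
        j=k&(X>=lo)&(X<lo+.01)
        if j.sum()>15: print(f,round(lo+.005,3),j.sum(),np.round(np.median(P[j,2]),4))
E
```

```text
{'time': np.float64(8.2), 'tool_pos': array([ 0.5318, -0.055 ,  0.0509]), 'ee_rot': array([ 3.1401, -0.3886,  1.337 ]), 'wrist_force': array([0.8968, 6.7119, 2.8977]), 'wrist_torque': array([ 1.1378, -0.1327,  0.0251]), 'width': np.float64(0.0322)}
d3.npz -0.085 142 0.1025
d3.npz -0.075 250 0.1087
d3.npz -0.065 238 0.1037
d3.npz -0.055 219 0.0983
d3.npz -0.045 221 0.093
d3.npz -0.035 208 0.0876
d3.npz -0.025 189 0.0824
d3.npz -0.015 178 0.077
d4.npz -0.055 83 0.0506
d4.npz -0.045 35 0.0469
d4.npz -0.035 153 0.0643
d4.npz -0.025 223 0.0716
d4.npz -0.015 232 0.068
d4.npz -0.005 208 0.0642
d4.npz 0.005 208 0.0608
d4.npz 0.015 207 0.057
d4.npz 0.025 195 0.0535
```

View pics/w4.png

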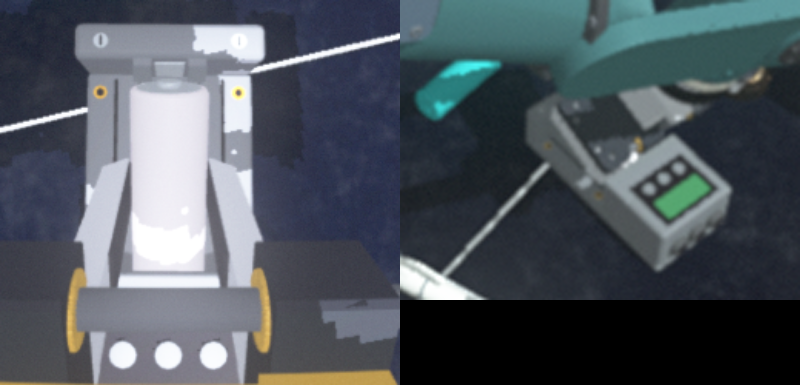

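The button end at (170,68) lies between the tabs, centred on the logger. By force, contact travel is about 10 mm, so I push a bit further along the axis and then lower.

>>> {"fn": "move_arm", "kwargs": {
  "steps": [0,0,0,-0.0005,-0.002,-0.0007,0.2,0,0,0,-0.0009,-0.0039,-0.0015,0.2,0,0,0,-0.001,-0.0042,-0.0022,0.2,0,0,0,-0.001,-0.0042,-0.003,0.2,0,0,0,-0.001,-0.0042,-0.003,0.2]
}}

```text
time: 8.7
tool_pos: [0.531, -0.0584, 0.0484]
ee_rot: [3.14, -0.391, 1.337]
wrist_force: [2.0, 9.6, 4.1]
width: 0.0323
finger_force: 30.0
```

```bash
cat > prof.py <<'E'
from h import *
def prof():
    M=camera_model('wrist'); w,d=snapshot('wrist')
    o=get_obs(); print({k:np.round(o[k],4) for k in ['time','tool_pos','ee_rot','wrist_force','wrist_torque','width']})
    O=np.array([.5336,-.0472]);yaw=-1.807;xl=np.array([np.cos(yaw),np.sin(yaw)]);yl=np.array([-xl[1],xl[0]])
    v,u=np.mgrid[0:384,0:512];P=deproj('wrist',np.c_[u.ravel(),v.ravel()],d,M)
    X=(P[:,:2]-O)@xl;Y=(P[:,:2]-O)@yl;k=(abs(Y)<.004)&(d.ravel()>0)&(v.ravel()<300)
    j=k&(X>-.028)&(X<.028)&(P[:,2]>.03); j2=j
    b=np.polyfit(X[j],P[j,2],1); r=abs(P[:,2]-np.polyval(b,X))<.0025; b=np.polyfit(X[j&r],P[j&r,2],1)
    on=k&(abs(P[:,2]-np.polyval(b,X))<.0015)&(X<.03)
    e=np.percentile(X[on],1); t=-np.arctan(b[0])
    uc=np.array([e,np.polyval(b,e)]); lc=uc-.033*np.array([np.sin(t),np.cos(t)]); fl=lc+.091*np.array([np.cos(t),-np.sin(t)])
    print('tilt',round(np.degrees(t),2),'btn top',np.round(uc*1e3,1),'btn low',np.round(lc*1e3,1),'flat low',np.round(fl*1e3,1),'flat top',np.round((fl+.033*np.array([np.sin(t),np.cos(t)]))*1e3,1),'line@hood',round(np.polyval(b,.0395)*1e3,1))
    return w,d
E
python3 -c "
from prof import *
prof()"
```

```text
{'time': np.float64(8.75), 'tool_pos': array([ 0.531 , -0.0584,  0.0485]), 'ee_rot': array([ 3.1401, -0.3905,  1.3371]), 'wrist_force': array([1.1306, 9.2909, 4.2852]), 'wrist_torque': array([ 1.6006, -0.0716,  0.0781]), 'width': np.float64(0.0324)}
tilt 17.56 btn top [-28.3  69.8] btn low [-38.2  38.4] flat low [48.6 10.9] flat top [58.5 42.4] line@hood 48.4
```

>>> {"fn": "move_arm", "kwargs": {
  "steps": [-0.037,0.009,0,0.0003,0.0015,-0.0018,0.2,-0.075,0.018,0,0.0007,0.0033,-0.0035,0.2,-0.112,0.027,0,0.0011,0.0051,-0.0052,0.2,-0.15,0.036,0,0.0013,0.0059,-0.007,0.2,-0.18,0.0433,0,0.0015,0.0066,-0.0087,0.2,-0.214,0.0515,0,0.0017,0.0073,-0.0104,0.2,-0.214,0.0515,0,0.0017,0.0073,-0.0104,0.2,-0.214,0.0515,0,0.0017,0.0073,-0.0104,0.2]
}}

```text
time: 9.55
tool_pos: [0.5327, -0.0518, 0.0373]
ee_rot: [3.14, -0.168, 1.337]
wrist_force: [0.7, 7.3, 2.3]
width: 0.0324
finger_force: 30.0
```

```bash
python3 -c "
from prof import *
prof()"
```

```text
{'time': np.float64(9.6), 'tool_pos': array([ 0.5326, -0.0519,  0.0373]), 'ee_rot': array([ 3.1399, -0.1679,  1.3366]), 'wrist_force': array([0.4936, 6.1858, 3.3655]), 'wrist_torque': array([ 1.0885, -0.004 , -0.0232]), 'width': np.float64(0.0323)}
tilt 3.39 btn top [-64.6  50. ] btn low [-66.6  17. ] flat low [24.3 11.6] flat top [26.2 44.6] line@hood 43.8
```

>>> {"fn": "move_arm", "kwargs": {
  "steps": [-0.0283,0.0068,0,-0.0001,-0.0006,-0.0013,0.2,-0.0565,0.0136,0,0,0,-0.0028,0.2,-0.0846,0.0204,0,0,0,-0.0045,0.2,-0.0846,0.0204,0,0,0,-0.0045,0.2,-0.0846,0.0204,0,0,0,-0.0045,0.2]
}}

```text
time: 10.1
tool_pos: [0.533, -0.0516, 0.0329]
ee_rot: [3.139, -0.082, 1.336]
wrist_force: [0.5, 8.0, 2.8]
width: 0.0323
finger_force: 30.0
```

```bash
python3 -c "
from prof import *
w,d=prof()
cv2.imwrite('pics/w5.png',cv2.resize(w[100:340,130:410,::-1],(700,600)))"
```

```text
{'time': np.float64(10.15), 'tool_pos': array([ 0.533 , -0.0516,  0.0329]), 'ee_rot': array([ 3.1393, -0.0819,  1.3361]), 'wrist_force': array([1.2361, 8.0645, 2.8137]), 'wrist_torque': array([ 1.3452, -0.1069,  0.0688]), 'width': np.float64(0.0326)}
tilt -0.58 btn top [-39.9  41.1] btn low [-39.6   8.1] flat low [51.4  9. ] flat top [51.1 42. ] line@hood 41.9
```

View pics/w5.png

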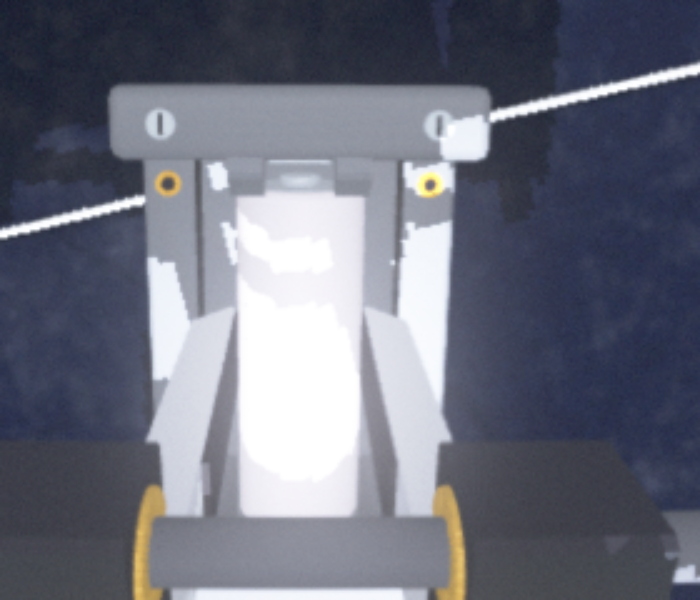

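The cell lies flat, with its button face (300,190) just in front of the tab tips at row 190. I ease it back under the tabs.

>>> {"fn": "move_arm", "kwargs": {
  "steps": [0,0,0,0.0005,0.002,0,0.2,0,0,0,0.0009,0.004,0,0.2,0,0,0,0.0014,0.006,0,0.2,0,0,0,0.0018,0.0075,0,0.2,0,0,0,0.0018,0.0075,0,0.2,0,0,0,0.0018,0.0075,0,0.2]
}}

```text
time: 10.75
tool_pos: [0.5342, -0.0472, 0.0326]
ee_rot: [3.139, -0.077, 1.335]
wrist_force: [-0.6, 3.7, 5.6]
width: 0.0323
finger_force: 30.0
```

```bash
python3 -c "
from prof import *
w,d=prof()"
```

```text
{'time': np.float64(10.8), 'tool_pos': array([ 0.5342, -0.0472,  0.0326]), 'ee_rot': array([ 3.1394, -0.0768,  1.335 ]), 'wrist_force': array([0.176 , 3.1365, 6.2531]), 'wrist_torque': array([0.6043, 0.1125, 0.0459]), 'width': np.float64(0.0323)}
tilt -0.04 btn top [-44.4  41.2] btn low [-44.4   8.2] flat low [46.6  8.2] flat top [46.6 41.2] line@hood 41.2
```

>>> {"fn": "move_arm", "kwargs": {
  "steps": [0,0,0,0,0,0,0.4,0,0,0,0,0,0,0.5,0,0,0,0,0,0,0.5,0,0,0,0,0,0,0.5,0,0,0,0,0,0.015,0.5,0,0,0,0,0,0.04,0.5,0,0,0,0,0.005,0.08,0.5,0,0,0,0,0.02,0.12,0.5,0,0,0,0,0.03,0.14,0.5,0,0,0,0,0.03,0.14,0.5,0,0,0,0,0.03,0.14,0.5]
}}

```text
time: 11.9
tool_pos: [0.533, -0.0174, 0.1707]
ee_rot: [-3.141, -0.076, 1.335]
wrist_force: [0.7, -0.6, -0.3]
width: 0.0469
finger_force: 0.0
```

```bash
python3 -c "
from prof import *
w,d=prof()
cv2.imwrite('pics/w6.png',w[60:340,130:430,::-1])"
```

```text
{'time': np.float64(11.95), 'tool_pos': array([ 0.5324, -0.0175,  0.1695]), 'ee_rot': array([-3.1384, -0.0756,  1.3343]), 'wrist_force': array([ 0.2577, -0.3321, -0.3449]), 'wrist_torque': array([-0.0973,  0.0457, -0.0044]), 'width': np.float64(0.0471)}
tilt -0.03 btn top [-45.3  41.1] btn low [-45.3   8.1] flat low [45.7  8.2] flat top [45.7 41.2] line@hood 41.2
```

View pics/w6.png

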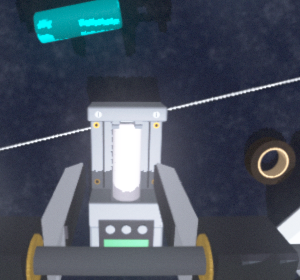

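The cell lies flat at (127,155) between the tabs and the hood. It measures -45.3 to 45.7 mm along the bay, top at 41 mm, tilt 0 degrees, and the gripper is clear.

```bash
python3 -c "
from bench import *
print(close_job())"
```

```text
the job is handed in; nothing more can be done
None
```

The cell is in the logger's bay, flat and under the two tabs, with its centre about 0.2 mm from the seat along the bay and 0 degrees tilt by the wrist camera. The gripper was clear and I kept it away from the bystanders, though I did not re-measure them; I handed the job in at about 12 s and got no verdict back.

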